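# Seat a keypad module in the repair jig and set the clamp dial to its red mark

## Task

Lay the black keypad module flat and square in the jig's green pocket, fully down, with its yellow tab in the gap of the end wall. Then turn the clamp dial clockwise until its white pointer stands at the red mark on the ring, without turning well past the mark. Leave the bottle, screwdriver, spool and bit case where they are.

Things in the scene. Friction and masses are not known exactly. Their poses are not given: they have to be found in the camera images.
- jig: clamping jig: aluminium base plate 140 x 345 x 12 mm lying on the table, fixed. Origin on the table; its y axis runs along the plate (plate from y = -165 to +180 mm, x = -70 to +70 mm). The green pocket is centred at y = +90 mm, the dial at y = -95 mm; between them, at y = -16 to +12 mm, stands a dark steel guide block 62 mm wide (x) whose top is 46 mm above the table
- pocket (a point): centre of the pocket floor on the plate's top (12 mm above the table), axes as the jig. Pocket 60 mm (x) by 134 mm (y); green walls 6 mm thick, 8 mm high. The long walls stand only at the corners (30 mm each), leaving 74 mm gaps for fingers mid-side; the +y end wall has a 36 mm gap in its middle for the keypad's tab, the -y end wall is closed
- keypad: loose stripped keypad module, black with 3 x 7 white dots, 56 mm (x) by 130 mm (y) by 16 mm thick, about 0.12 kg; origin at the centre of its underside, z up. A yellow tab 22 mm wide and 8 mm thick sticks out 13 mm at its +y end. In the pocket it lies with its x and y axes along the jig's
- tab (a point): top of the keypad's yellow tab, 71 mm along +y from the keypad's centre and 8 mm above its underside
- dial (a joint): the clamp dial's angle in rad, 0 to 3.4, growing clockwise seen from above. It drives a steel tongue that slides out of the guide block towards +y, 10 mm per rad, 30 to 37 mm above the table; below 0.9 rad the tongue is clear of the pocket, beyond that it reaches over the keypad's end. The dial stays where it is left
- dial_axis (a point): on the dial's axis at 55 mm above the table. The dial is a black disc of 90 mm diameter, its top 23 mm above the table, with an upright grip bar across it, 84 mm long, 16 mm wide, its top 57 mm above the table (pinch the bar's long sides from above)
- pointer (a point): the pointed end of the grip bar, marked by a white stripe from the axis to this end; 44 mm from the axis, 55 mm above the table
- index_ring: fixed grey index ring of 124 mm diameter round the dial, its top 14 mm above the table, with black ticks every 15 degrees and one red mark. Origin on the dial's axis; its x axis points from the axis to the red mark
- mark (a point): the red mark (15 x 6 mm) on the index ring, 54.5 mm from the dial's axis
- cleaner: bystander: upright white cleaner bottle, 58 mm diameter, 165 mm tall, blue cap; origin at the centre of its foot
- driver: bystander: screwdriver lying on the table, 170 mm long along its x axis, 26 mm thick; origin under its middle
- spool: bystander: blue spool, 80 mm diameter, 38 mm high, origin at the centre of its underside
- bitcase: bystander: red bit case, 95 mm (x) by 150 mm (y) by 31 mm high, origin at the centre of its underside
Mind the look-alikes: they are no part of the job. Several things look just like the keypad: the one meant starts farthest to the robot's right.

How it is judged:
By the outcome, as a careful person would: the job done as asked, in the order asked, and still so for the second after the job is handed in, with the robot touching nothing.
It also fails if it takes over 59 s, if anything falls off the work surface, if the arm or the gripper's body presses on something with over 40 N, if the wrist force passes 120 N, or if a joint passes its speed limit or range.

## Robot

A 6-joint arm with a two-finger parallel gripper is mounted at the origin on the work surface. World frame = base frame: x ahead of the robot, y to its left, z up, the work surface at z = 0. Lengths are in mm, angles in rad, forces in N, time in s.
With the tool pointing down it reaches from about 350 to 875 mm from the base axis. Payload 4.2 kg.
Tool frame: the origin (TCP) lies on the mounting face of the last link; the fingertips stand 173 mm ahead of it and the grasp point (between the pads) lies 155 mm ahead of it; z points along the fingers, y is the direction in which the jaws open and shut (so a half turn about z gives the same grasp; the last joint's range is limited). The gripper opens to 85 mm and grips with 20 to 120 N. Pads are 22 mm wide; open, the fingers measure 114 mm over their backs; the gripper's body (76 mm by 85 mm) begins 54 mm behind the grasp point. The pads swing forward as they close: fully open they stand 13 mm farther back than shut.
Start: joints at [-0.919, 0.385, 0.008, 0, -1.194, -0.259], TCP at [239.249, -577.373, 404.712] pointing down, gripper open.
Joint ranges: [-3.14, 3.14], [-1.21, 2.06], [-1.07, 1.41], [-3.16, 2.05], [-2.99, -0.16], [-3.1, 3.1]. Speed limits (rad/s): [2.79, 2.79, 3.14, 3.14, 3.14, 3.14].

## Interface

Orientations are given as a unit quaternion [x, y, z, w].
In Python, from bench import arm gives the robot as it stands.
- The arm moves only by the shell command python3 -m jog 'ROWS' [OPENING]. ROWS is JSON, a list that holds one entry, the list of rows, each a list of 4 numbers: the shift along the tool's x, y, z in mm, then the turn about the tool's z in degrees. In form: [[[x, y, z, spin], ...]]. A call has exactly 5 rows; each row is the pose to reach, as a shift and turn from the pose measured when the call began, along the tool's axes at that moment; what a row does not reach only later rows make up. A row lasts 1/8 s, in which the tool goes at most 62.5 mm and 10.7 degrees, less where a joint would pass 70% of its speed; a pose out of reach is approached as far as the arm can. A call with a gripper value outside its range is refused whole. OPENING is the finger opening in mm, from 0 to 85.4, set as the call begins (- or left out, the last holds). The fingers move at their own pace and stop on an object; the grip force is fixed at half the most. Time passes only in rows, so rows that repeat a pose let the fingers close, or fill a call up. It gives the time, the measured TCP pose, the force and the opening at its end, in the units of the state.
- arm.read_state(): the state, without advancing time (a new reading comes with each control period).
- arm.get_image(name): name is "side" or "top"; returns (picture, depth): 400x640x3 uint8, blue, green, red; 400x640 float32, mm along the optical axis (not along the pixel's ray), 0 where there is no reading.
- arm.camera_params(name): a dict with "mtx" (3x3 intrinsics, pixels), "R" (3x3) and "t" (3): a world point X has camera coordinates R X + t. Camera axes: x right, y down, z forward; pixel columns grow to the right and rows downward; lengths in mm; the calibration is good to about 2 mm. A picture is of the moment at which its call begins. camera_params takes no time and is no camera call.
- arm.job_done(): hands the job in, once; it reports no verdict.
The state is a dict: "clock": time; "joints": joint angles; "joint_vel": joint speeds; "joint_efforts": joint torques, N m; "position": TCP position; "ee_rot": TCP orientation; "contact_force": force on the tool from outside, world axes, zero at the start; "wrist_torque": the same for the moment, N m; "gripper_width": finger opening in mm.
Only numpy, scipy, OpenCV 4.12 (cv2) and the standard library are available. Lean on these libraries where they do the work, as an engineer would, in place of code of your own. Each camera call takes 0.05 s, during which the arm holds its last target.

## Working session

There is one attempt and no reset: what is moved stays moved. The work goes in short steps, Python scripts to look and compute and a shell command to move; the robot and the scene stay as the last step left them, time stands still between calls to the robot, and variables do not carry over. Pictures are saved under pics/ and viewed, and the job is handed in when it is done.

```bash
ls; mkdir -p pics
python3 - <<'E'
from bench import arm
import cv2,numpy as np
for n in ("side","top"):
    im,d=arm.get_image(n); cv2.imwrite(f"pics/{n}0.png",im); np.save(f"{n}0.npy",d)
    p=arm.camera_params(n); print(n,p["mtx"],p["R"],p["t"], -np.array(p["R"]).T@p["t"])
s=arm.read_state(); print(s)
E
```

```text
pics
side [[512.25684974   0.         317.96762644]
 [  0.         512.25684974 200.02377675]
 [  0.           0.           1.        ]] [[-0.69318003 -0.72064847  0.01293174]
 [-0.37160729  0.34195469 -0.86311935]
 [ 0.61758357 -0.60310262 -0.50483439]] [ 367.00402066  222.40732707 1162.68335945] [-381.00609569  889.64504133  774.18061209]
top [[372.69249951   0.         316.35666365]
 [  0.         372.69249951 196.79536558]
 [  0.           0.           1.        ]] [[-0.01814588 -0.99983043 -0.0031351 ]
 [-0.99718855  0.01832576 -0.07265783]
 [ 0.07270296  0.00180785 -0.997352  ]] [ 44.68863719 493.68280268 907.37207921] [427.13711492  33.99355927 940.97938186]
{'clock': 0.1, 'joints': array([-9.19396816e-01,  3.85445202e-01,  6.78710120e-03, -4.46522752e-04,
       -1.19401830e+00, -2.58607190e-01]), 'joint_vel': array([ 0.00087762, -0.00308475,  0.00284401,  0.00033581,  0.00084913,
       -0.00060585]), 'joint_efforts': array([ 7.81316703e-04, -3.93321705e+01,  1.88930547e+01,  4.19788152e+00,
       -2.58915330e-03,  5.46803349e-06]), 'position': array([ 239.19580516, -577.21513607,  403.75938511]), 'ee_rot': array([-1.95055198e-01,  9.80791794e-01,  9.35597523e-04, -2.26704288e-04]), 'contact_force': array([ 0.45933072,  0.3062858 , -0.01973129]), 'wrist_torque': array([-0.02538616, -0.03525976, -0.03958972]), 'gripper_width': 85.78975157524255}
```

View pics/side0.png

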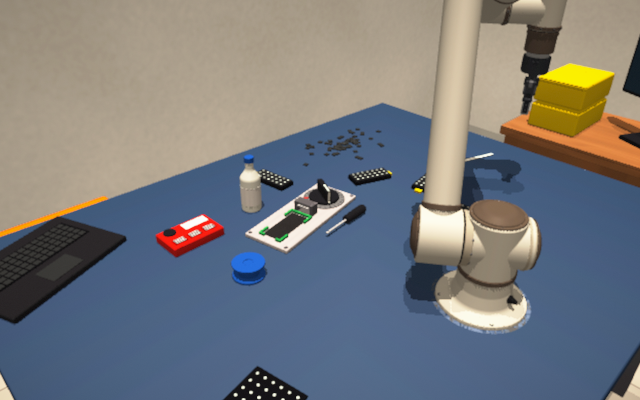

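View pics/top0.png

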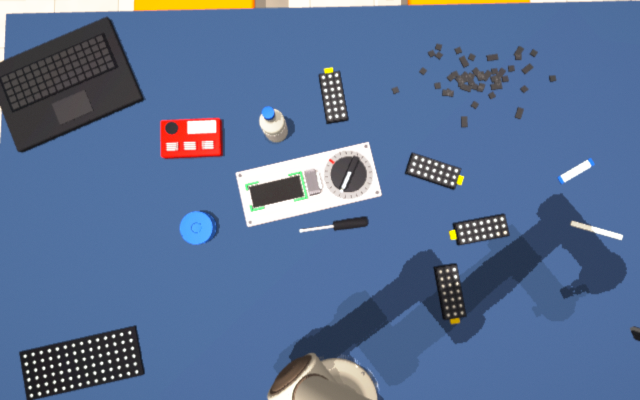

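Run:
```python
import cv2,numpy as np
t=cv2.imread("pics/top0.png")
cv2.imwrite("pics/tA.png",cv2.resize(t[135:230,230:390],None,fx=5,fy=5,interpolation=cv2.INTER_CUBIC))
cv2.imwrite("pics/tB.png",cv2.resize(t[150:330,400:520],None,fx=3.3,fy=3.3,interpolation=cv2.INTER_CUBIC))
s=cv2.imread("pics/side0.png")
cv2.imwrite("pics/sA.png",cv2.resize(s[150:260,240:440],None,fx=4,fy=4,interpolation=cv2.INTER_CUBIC))
```

```text
(no output)
```

View pics/tA.png

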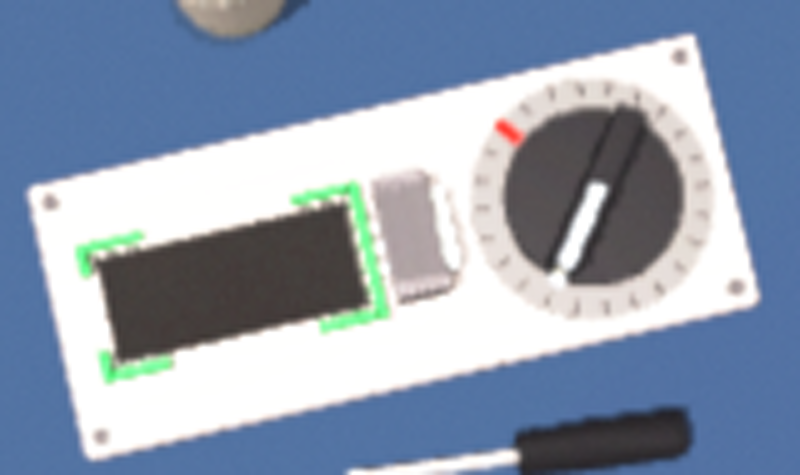

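View pics/tB.png

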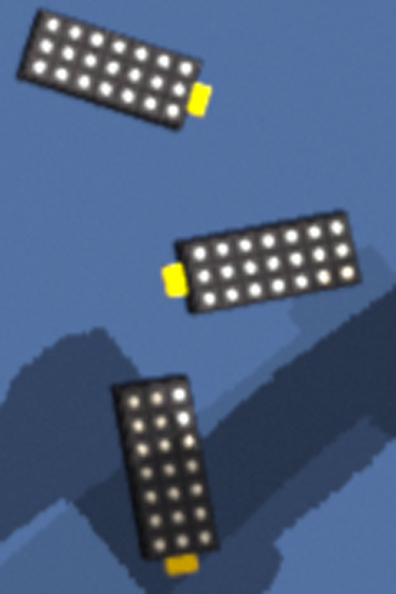

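View pics/sA.png

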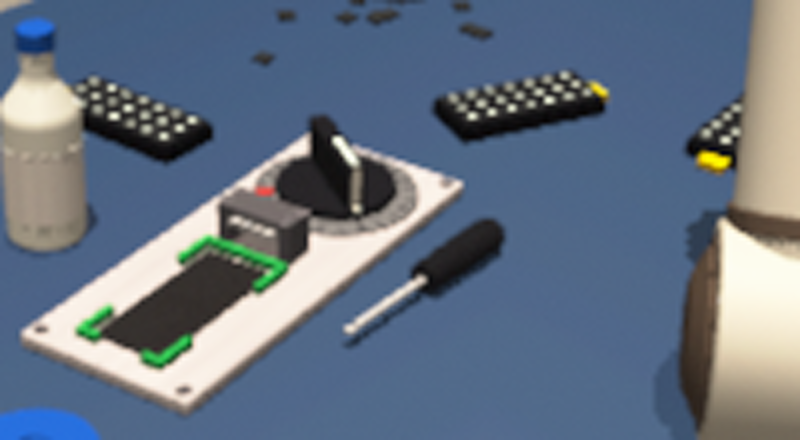

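```bash
cat > h.py <<'E'
import cv2,numpy as np
from bench import arm
from scipy import ndimage
P={n:{k:np.array(v,float) for k,v in arm.camera_params(n).items() if k in("mtx","R","t")} for n in("top","side")}
def ray(n,uv,z):
    p=P[n]; uv=np.atleast_2d(np.asarray(uv,float)); z=np.broadcast_to(z,len(uv))
    d=(np.linalg.inv(p["mtx"])@np.c_[uv,np.ones(len(uv))].T).T@p["R"]
    c=-p["R"].T@p["t"]; return c+d*((z-c[2])/d[:,2])[:,None]
def proj(n,X):
    p=P[n]; q=(p["mtx"]@(p["R"]@np.atleast_2d(X).T+p["t"][:,None])).T; return q[:,:2]/q[:,2:]
def dep(n,d):
    p=P[n]; h,w=d.shape; u,v=np.meshgrid(np.arange(w),np.arange(h))
    c=(np.linalg.inv(p["mtx"])@np.stack([u.ravel()*d.ravel(),v.ravel()*d.ravel(),d.ravel()]))-p["t"][:,None]
    return (p["R"].T@c).T.reshape(h,w,3)
def ang(v): return np.degrees(np.arctan2(v[1],v[0]))
E
python3 - <<'E'
from h import *
for n in("top","side"):
    im=cv2.imread(f"pics/{n}0.png"); X=dep(n,np.load(f"{n}0.npy")); hsv=cv2.cvtColor(im,cv2.COLOR_BGR2HSV)
    H,S,V=[hsv[...,i].astype(int) for i in range(3)]
    for nm,m in dict(yellow=(H>20)&(H<33)&(S>150)&(V>120),green=(H>45)&(H<80)&(S>100),red=((H<8)|(H>172))&(S>130)&(V>120)).items():
        l,k=ndimage.label(m,np.ones((3,3)))
        for i in range(1,k+1):
            q=l==i
            if q.sum()<8: continue
            vu=np.argwhere(q).mean(0)
            print(n,nm,q.sum(),"uv",vu[::-1].round(1),"X",np.median(X[q],0).round(1))
    if n=="top":
        for nm,uv in dict(keypad=(478,232),dial=(349,190),pocket=(275,191),plate=(270,170),guide=(312,182),table=(430,120)).items():
            print(nm,X[uv[1]-2:uv[1]+3,uv[0]-2:uv[0]+3].reshape(-1,3).mean(0).round(1))
E
```

```text
top yellow 1037 uv [189.9   3.9] X [1188.4  461.7 -285.4]
top yellow 360 uv [460.8   1.1] X [1178.6 -456.  -284. ]
top yellow 43 uv [328.2  70.2] X [ 8.219e+02 -3.000e-01  8.800e+00]
top yellow 47 uv [459.5 179.6] X [ 531.  -324.9    9.8]
top yellow 59 uv [452.6 234.4] X [ 396.  -301.9    9.3]
top yellow 48 uv [454.4 320.5] X [ 185.4 -297.6    8.9]
top green 77 uv [300.3 185.3] X [526.7  72.7  20.7]
top green 26 uv [249.4 184.7] X [529.2 206.   20. ]
top green 26 uv [255.5 208.3] X [468.  188.9  21.6]
top red 1534 uv [189.3 139.9] X [642.6 358.2  26. ]
top red 11 uv [331.3 160.9] X [584.   -2.7  15.2]
keypad [ 400.2 -361.    17.5]
dial [509.5 -45.5  21.7]
pocket [511.2 138.8  13. ]
plate [564.5 150.9  12.2]
guide [524.   44.8  82.8]
table [ 687.8 -259.4    0.8]
side yellow 4365 uv [570.1  98.2] X [  342.4 -1197.7    98.3]
side yellow 8 uv [389.2 172.1] X [ 537.1 -331.3    2.7]
side yellow 32 uv [418.1 189.8] X [ 393.9 -299.5    6.2]
side green 95 uv [300.2 214.3] X [523.9  73.   16.9]
side green 29 uv [262.9 230.8] X [530.1 205.4  17.8]
side green 46 uv [281.4 237.7] X [470.2 189.9  16.1]
side red 9 uv [305.8 197.4] X [586.2  -2.4  13. ]
side red 999 uv [187.7 235.9] X [630.9 370.   23.1]
```

Run:
```python
from h import *
im=cv2.imread("pics/top0.png"); X=dep("top",np.load("top0.npy")); hsv=cv2.cvtColor(im,cv2.COLOR_BGR2HSV).astype(int)
# plate: region not blue table
g=im.astype(int)
blue=(g[...,0]-g[...,2]>30)
roi=np.zeros(blue.shape,bool); roi[138:230,232:388]=1
m=(~blue)&roi&(g.min(2)>40)
l,k=ndimage.label(m); s=ndimage.sum(m,l,range(1,k+1)); q=ndimage.binary_fill_holes(ndimage.binary_closing(l==1+np.argmax(s),iterations=2))
c=max(cv2.findContours(q.astype(np.uint8),cv2.RETR_EXTERNAL,cv2.CHAIN_APPROX_NONE)[0],key=cv2.contourArea)[:,0]
for z in (12,):
    w=ray("top",c,z)[:,:2].astype(np.float32); r=cv2.minAreaRect(w); print("plate",r)
    ctr=np.array(r[0]); bx=cv2.boxPoints(r); e=[bx[1]-bx[0],bx[2]-bx[1]]; L=max(e,key=np.linalg.norm); L=L/np.linalg.norm(L); L=L*np.sign(L[1])
    org=ctr-7.5*L; xa=np.array([L[1],-L[0]]); print("jig yaw of y axis",ang(L),"org",org,"pocket",org+90*L,"dial",org-95*L)
# screws check: dark holes near the corners
# green all: bounding minAreaRect at z=20
H,S=hsv[...,0],hsv[...,1]
gm=((H>45)&(H<80)&(S>60)&roi)
w=ray("top",np.argwhere(gm)[:,::-1],20)[:,:2].astype(np.float32); r=cv2.minAreaRect(w); print("green",r,"expect 72x146 centre",org+90*L)
# side view cross check of green
ims=cv2.imread("pics/side0.png"); hs=cv2.cvtColor(ims,cv2.COLOR_BGR2HSV).astype(int)
gs=(hs[...,0]>45)&(hs[...,0]<80)&(hs[...,1]>60); gs[:, :240]=0; gs[:,340:]=0
w=ray("side",np.argwhere(gs)[:,::-1],17)[:,:2].astype(np.float32); print("green side",cv2.minAreaRect(w))
# keypad dots
sub=im[205:255,445:520]; g8=cv2.cvtColor(cv2.resize(sub,None,fx=6,fy=6,interpolation=cv2.INTER_CUBIC),cv2.COLOR_BGR2GRAY)
hs=cv2.cvtColor(cv2.resize(sub,None,fx=6,fy=6,interpolation=cv2.INTER_CUBIC),cv2.COLOR_BGR2HSV)
b=((g8>150)&(hs[...,1]<90)).astype(np.uint8)
n,lab,st,ce=cv2.connectedComponentsWithStats(b)
ok=[i for i in range(1,n) if st[i,4]>60]; D=(ce[ok]+.5)/6-.5+[445,205]; print(len(ok))
W=ray("top",D,16)[:,:2]; r=cv2.minAreaRect(W.astype(np.float32)); print("dots",r, W.mean(0))
u,s,vt=np.linalg.svd(W-W.mean(0)); v=vt[0]*np.sign(vt[0][1]); print("keypad y-axis",ang(v))
H,S,V=[hsv[...,i] for i in range(3)]
ym=(H>20)&(H<33)&(S>100)&(V>100); ym[:225]=0; ym[245:]=0; ym[:,:440]=0; ym[:,470:]=0
yc=ray("top",np.argwhere(ym)[:,::-1].mean(0),8)[0,:2]; print("tab",yc,"dist",np.linalg.norm(yc-W.mean(0)),ang(yc-W.mean(0)))
bm=(V<95)&(S<120)|0; bm=(~blue); bm[:205]=0;bm[255:]=0;bm[:,:445]=0;bm[:,520:]=0; bm&=~ym
c=max(cv2.findContours(ndimage.binary_fill_holes(bm).astype(np.uint8),cv2.RETR_EXTERNAL,cv2.CHAIN_APPROX_NONE)[0],key=cv2.contourArea)[:,0]
print("blob",cv2.minAreaRect(ray("top",c,16)[:,:2].astype(np.float32)))
# dial stripe: white at z=57
dm=(g.min(2)>170)&roi; yy,xx=np.mgrid[:400,:640]
pc=proj("top",np.r_[org-95*L,57.]); print("dial px",pc)
pd=ray("top",[[0,0]],23)
```

```text
plate ((528.1408081054688, 55.75465393066406), (142.11241149902344, 346.4046936035156), 12.110453605651855)
jig yaw of y axis 102.11045 org [529.71428537  48.42156649] pocket [510.83255816 136.41861391] dial [549.64499712 -44.46420622]
green ((510.81121826171875, 135.74722290039062), (70.07312774658203, 144.6232452392578), 12.133411407470703) expect 72x146 centre [510.83255816 136.41861391]
green side ((511.8922424316406, 136.874755859375), (75.78572082519531, 153.7947235107422), 12.05562973022461)
22
dots ((404.7007751464844, -361.08050537109375), (34.51692199707031, 129.25582885742188), 9.610798835754395) [ 405.58452856 -369.32761542]
keypad y-axis 101.30237392727716
tab [ 394.89446406 -301.87396715] dist 68.29547674588389 99.00534965050993
blob ((406.72088623046875, -366.63018798828125), (55.18034744262695, 134.96751403808594), 9.514566421508789)
dial px [[349.42035975 171.94375672]]
```

Run:
```python
from h import *
im=cv2.imread("pics/top0.png")
sub=im[205:255,445:520]; big=cv2.resize(sub,None,fx=6,fy=6,interpolation=cv2.INTER_CUBIC); g8=cv2.cvtColor(big,cv2.COLOR_BGR2GRAY); hs=cv2.cvtColor(big,cv2.COLOR_BGR2HSV)
b=((g8>150)&(hs[...,1]<90)).astype(np.uint8)
n,lab,st,ce=cv2.connectedComponentsWithStats(b)
ok=[i for i in range(1,n) if st[i,4]>60]; D=(ce[ok]+.5)/6-.5+[445,205]
W=ray("top",D,16)[:,:2]; c=np.median(W,0); W=W[np.linalg.norm(W-c,axis=1)<66]
for i in range(2):
    d=np.array([[np.linalg.norm(a-b) for b in W] for a in W])+1e3*np.eye(len(W)); W=W[d.min(0)<25]
print(len(W)); r=cv2.minAreaRect(W.astype(np.float32)); print("dots",r,W.mean(0))
v=np.linalg.svd(W-W.mean(0))[2][0]; v*=np.sign(v[1]); print("axis",ang(v))
# pointer: stripe, white on dark, near the dial, z=56
roi=im[160:200,335:362]; bg=cv2.resize(roi,None,fx=6,fy=6,interpolation=cv2.INTER_CUBIC); w=(bg.min(2)>150).astype(np.uint8)
n,lab,st,ce=cv2.connectedComponentsWithStats(w)
for i in range(1,n):
    if st[i,4]>150:
        p=np.argwhere(lab==i)[:,::-1]; p=(p+.5)/6-.5+[335,160]; Wp=ray("top",p,56.5)[:,:2]; print("stripe",st[i,4],cv2.minAreaRect(Wp.astype(np.float32)),Wp.mean(0))
s=cv2.imread("pics/side0.png")[165:215,290:370]
hv=cv2.cvtColor(im,cv2.COLOR_BGR2HSV).astype(int)
for nn in("top","side"):
    i2=cv2.imread(f"pics/{nn}0.png"); g=i2.astype(int); R=np.clip(g[...,2]-np.maximum(g[...,0],g[...,1])-25,0,None)
    u0,v0=(331,161) if nn=="top" else (306,197)
    R2=np.zeros_like(R); R2[v0-6:v0+7,u0-7:u0+8]=R[v0-6:v0+7,u0-7:u0+8]
    cy,cx=ndimage.center_of_mass(R2); print("mark",nn,ray(nn,[cx,cy],14))
print("grid pixel of axis at 57:",proj("top",[549.6,-44.5,57]),proj("top",[549.6,-44.5,14]))
```

```text
21
dots ((406.6596984863281, -372.649169921875), (34.51692199707031, 105.7892074584961), 9.610798835754395) [ 406.66536429 -372.66577103]
axis 99.58822612713496
stripe 12033 ((517.9130859375, -40.271514892578125), (64.04263305664062, 67.8946304321289), 88.9344711303711) [503.30087229 -38.46550785]
mark top [[584.21484678  -3.7138515   14.        ]]
mark side [[585.00587652  -2.70582762  14.        ]]
grid pixel of axis at 57: [[349.43580497 171.96217043]] [[347.96959444 174.35093164]]
```

```bash
cat >> h.py <<'E'
from scipy.spatial.transform import Rotation as Ro
def plan(x,y,z,psi):
    s=arm.read_state(); R=Ro.from_quat(s["ee_rot"]).as_matrix(); p=np.array(s["position"])
    cur=ang(R[:2,1]); sp=-((psi-cur+180)%360-180)
    print("shift",(R.T@(np.array([x,y,z])-p)).round(1),"spin",round(sp,1),"| at",p.round(1),"psi",round(cur%360,1),"tilt",R[:2,2].round(4),"F",np.round(s["contact_force"],1),"w",round(s["gripper_width"],1),"t",s["clock"],"j",np.round(s["joints"],2))
E
python3 -c "
from h import *
plan(406.7,-372.7,230,189.6)"
```

```text
shift [-233.   124.5  174. ] spin -77.1 | at [ 239.2 -577.2  403.8] psi 112.5 tilt [-0.0008  0.0017] F [ 0.5  0.3 -0. ] w 85.8 t 0.1 j [-0.92  0.39  0.01 -0.   -1.19 -0.26]
```

```bash
python3 -m jog '[[[-40,20,30,-10],[-90,48,65,-20],[-140,75,105,-30],[-190,100,140,-40],[-233,124.5,174,-50]]]' 85; python3 -c "
from h import *
plan(406.7,-372.7,230,189.6)"
```

```text
clock: 0.72
position: [401.1, -379.6, 236.0]
ee_rot: [-0.594, 0.805, 0.001, 0.0]
contact_force: [-0.3, -0.7, 0.7]
gripper_width: 84.8
shift [-8.2 -3.4  6. ] spin -26.8 | at [ 401.1 -379.6  236. ] psi 162.8 tilt [-0.0005  0.0015] F [-0.3 -0.7  0.7] w 84.8 t 0.725 j [-0.46  0.44 -0.38 -0.   -0.75  0.17]
```

```bash
python3 -m jog '[[[-8.2,-3.4,6,-10],[-8.2,-3.4,6,-20],[-8.2,-3.4,6,-26.8],[-8.2,-3.4,30,-26.8],[-8.2,-3.4,50,-26.8]]]' 85; python3 -c "
from h import *
plan(406.7,-372.7,176,189.6)"
```

```text
clock: 1.35
position: [406.5, -372.5, 185.2]
ee_rot: [0.764, -0.645, -0.001, -0.0]
contact_force: [0.7, -0.4, 0.2]
gripper_width: 84.9
shift [ 0.2 -0.1  9.2] spin 0.0 | at [ 406.5 -372.5  185.2] psi 189.6 tilt [-0.0009  0.0019] F [ 0.7 -0.4  0.2] w 84.9 t 1.35 j [-0.45  0.52 -0.42 -0.   -0.63  0.62]
```

```bash
python3 -m jog '[[[0,0,9,0],[0,0,9,0],[0,0,9,0],[0,0,9,0],[0,0,9,0]]]' 85 && python3 -m jog '[[[0,0,0,0],[0,0,0,0],[0,0,0,0],[0,0,0,0],[0,0,0,0]]]' 45;  python3 - <<'E'
from h import *
plan(406.7,-372.7,176,189.6)
im,d=arm.get_image("top"); cv2.imwrite("pics/g1.png",cv2.resize(im[150:330,400:520],None,fx=3.3,fy=3.3,interpolation=cv2.INTER_CUBIC))
E
```

```text
clock: 1.98
position: [406.6, -372.5, 176.7]
ee_rot: [0.764, -0.645, -0.0, -0.001]
contact_force: [0.2, 0.9, 0.2]
gripper_width: 85.6
clock: 2.6
position: [406.8, -372.7, 177.6]
ee_rot: [0.764, -0.645, 0.0, -0.001]
contact_force: [-1.0, 0.9, 5.7]
gripper_width: 53.5
shift [0.  0.1 1.6] spin 0.0 | at [ 406.8 -372.7  177.6] psi 189.6 tilt [0.0008 0.0007] F [-1.   0.9  5.7] w 53.5 t 2.6 j [-0.45  0.53 -0.43 -0.   -0.61  0.62]
```

View pics/g1.png

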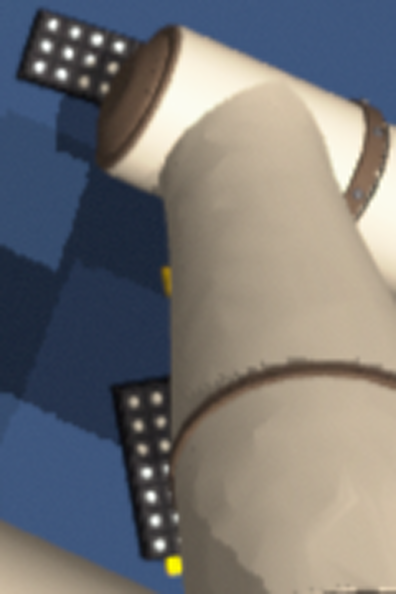

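```bash
python3 -m jog '[[[0,0,-8,0],[0,0,-20,0],[0,0,-60,0],[0,0,-110,0],[0,0,-110,0]]]' 45;  python3 - <<'E'
from h import *
plan(510.8,136.2,287,192.1)
im,d=arm.get_image("side"); cv2.imwrite("pics/g2.png",cv2.resize(im[120:230,340:540],None,fx=4,fy=4,interpolation=cv2.INTER_CUBIC))
E
```

```text
clock: 3.28
position: [407.8, -373.4, 292.8]
ee_rot: [0.764, -0.645, 0.005, -0.001]
contact_force: [0.4, -0.6, -1.3]
gripper_width: 53.8
shift [-485.  -187.2    4.4] spin -2.4 | at [ 407.8 -373.4  292.8] psi 189.7 tilt [ 0.01   -0.0048] F [ 0.4 -0.6 -1.3] w 53.8 t 3.275 j [-0.45  0.37 -0.33 -0.   -0.86  0.62]
```

View pics/g2.png

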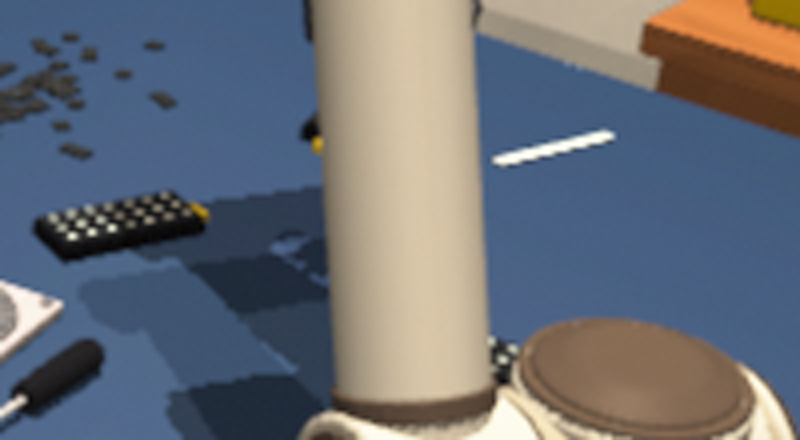

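```bash
python3 -m jog '[[[-40,-15,0,0],[-90,-35,0,0],[-145,-56,0,0],[-200,-77,0,-1],[-250,-96,0,-2.4]]]' && python3 -c "
from h import *
plan(510.8,136.2,260,192.1)"
```

```text
clock: 3.95
position: [459.3, -108.4, 289.2]
ee_rot: [0.778, -0.629, 0.002, -0.0]
contact_force: [0.5, -0.1, -0.9]
gripper_width: 53.4
shift [-228.4 -101.5   29. ] spin -0.0 | at [ 459.3 -108.4  289.2] psi 192.1 tilt [ 0.0033 -0.0014] F [ 0.5 -0.1 -0.9] w 53.4 t 3.95 j [ 0.11  0.25 -0.52  0.   -0.8   0.1 ]
```

```bash
python3 -m jog '[[[-55,-24,5,0],[-110,-48,10,0],[-165,-72,18,0],[-210,-93,24,0],[-228.4,-101.5,29,0]]]' && python3 -m jog '[[[0,0,0,0],[0,0,0,0],[0,0,0,0],[0,0,0,0],[0,0,0,0]]]'
python3 - <<'E'
from h import *
plan(510.8,136.2,260,192.1)
for n in ("top","side"):
    im,d=arm.get_image(n); cv2.imwrite(f"pics/{n}3.png",im)
E
```

```text
clock: 4.58
position: [510.7, 138.4, 258.6]
ee_rot: [0.778, -0.628, 0.001, 0.001]
contact_force: [-0.3, -0.6, -0.5]
gripper_width: 53.2
clock: 5.2
position: [510.7, 137.9, 258.9]
ee_rot: [0.778, -0.628, 0.001, 0.0]
contact_force: [0.2, -0.6, -0.5]
gripper_width: 53.4
shift [ 1.7  0.3 -1.1] spin 0.1 | at [510.7 137.9 258.9] psi 192.2 tilt [ 0.0018 -0.0021] F [ 0.2 -0.6 -0.5] w 53.4 t 5.2 j [ 0.57  0.38 -0.42  0.   -0.77 -0.36]
```

View pics/top3.png

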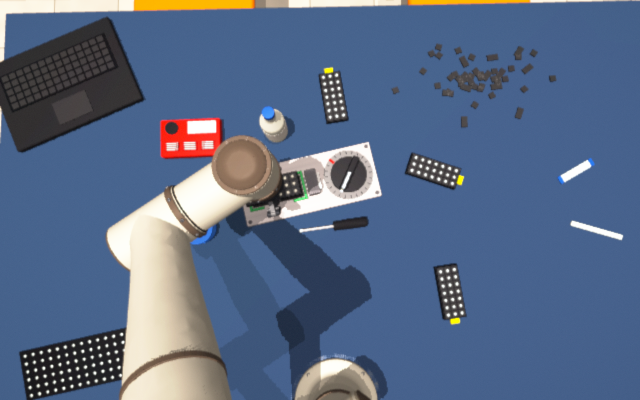

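View pics/side3.png

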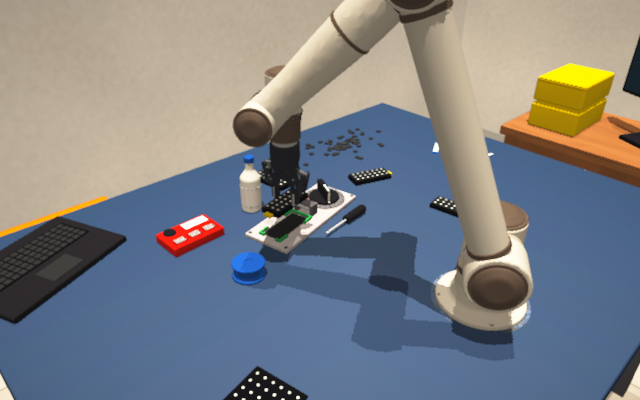

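Run:
```python
import cv2
s=cv2.imread("pics/side3.png"); cv2.imwrite("pics/s3z.png",cv2.resize(s[155:255,235:365],None,fx=6,fy=6,interpolation=cv2.INTER_CUBIC))
s=cv2.imread("pics/top3.png"); cv2.imwrite("pics/t3z.png",cv2.resize(s[140:220,230:380],None,fx=5,fy=5,interpolation=cv2.INTER_CUBIC))
```

```text
(no output)
```

View pics/s3z.png

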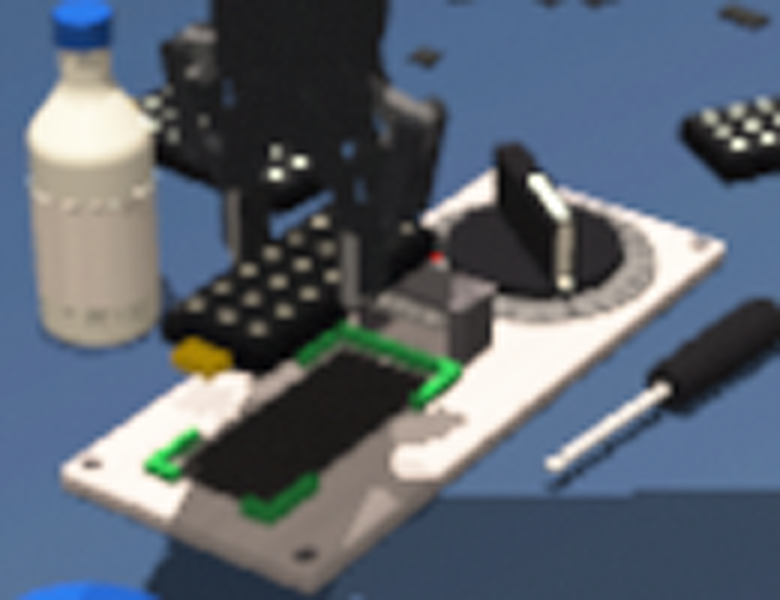

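View pics/t3z.png

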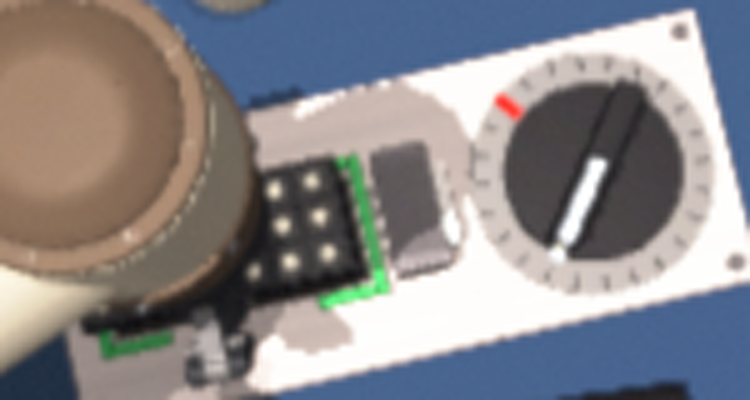

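Run:
```python
from h import *
im=cv2.imread("pics/top3.png"); big=cv2.resize(im[170:200,280:306],None,fx=6,fy=6,interpolation=cv2.INTER_CUBIC)
b=((big.min(2)>115)&(np.ptp(big.astype(int),axis=2)<60)).astype(np.uint8)
n,lab,st,ce=cv2.connectedComponentsWithStats(b)
L=np.radians(12.1); xa=np.array([np.cos(L),np.sin(L)]); ya=np.array([-np.sin(L),np.cos(L)])
pk=np.array([510.8,136.2])
for i in range(1,n):
    if 40<st[i,4]<900:
        uv=(ce[i]+.5)/6-.5+[280,170]
        for z in (97.3,):
            w=ray("top",uv,z)[0,:2]-pk; print(st[i],uv.round(1),"rel pocket x,y",(w@xa).round(1),(w@ya).round(1))
s=cv2.imread("pics/side3.png"); h=cv2.cvtColor(s,cv2.COLOR_BGR2HSV).astype(int); m=(h[...,0]>20)&(h[...,0]<33)&(h[...,1]>130); m[:200]=0;m[225:]=0;m[:,:255]=0;m[:,285:]=0
print(m.sum()); c=np.argwhere(m).mean(0)[::-1]; w=ray("side",c,81.3+5)[0,:2]-pk; print("tab",c,(w@xa).round(1),(w@ya).round(1))
s=cv2.imread("pics/side0.png"); h=cv2.cvtColor(s,cv2.COLOR_BGR2HSV).astype(int)
```

```text
[ 64  27  19  20 286] [291.8 175.7] rel pocket x,y 16.9 -50.3
[ 21  37  18  22 308] [284.5 177.5] rel pocket x,y 16.6 -33.1
[144  54  12  19 186] [304.6 180.2] rel pocket x,y 0.3 -76.2
[ 74  70  19  21 316] [293.4 182.8] rel pocket x,y 0.1 -50.2
[148  78   8  27 169] [304.9 184.6] rel pocket x,y -9.7 -74.8
[ 29  81  20  20 304] [286.1 184.6] rel pocket x,y 0.0 -33.0
[ 84 113  20  22 338] [295.2 190.1] rel pocket x,y -17.0 -50.3
[138 119   6  10  50] [303.  190.1] rel pocket x,y -21.1 -67.7
[ 39 124  20  21 336] [287.6 191.9] rel pocket x,y -17.1 -32.8
[  0 140  11  11  99] [280.4 193.8] rel pocket x,y -17.6 -15.7
[132 144  17  20 133] [303.2 195.8] rel pocket x,y -33.7 -65.3
[142 173  14   7  75] [304.5 199. ] rel pocket x,y -41.6 -66.5
49
tab [268.32653061 213.91836735] 0.3 74.3
```

```bash
python3 -m jog '[[[2.6,0,0,0],[2.6,0,20,0],[2.6,0,45,0],[2.6,0,55,0],[2.6,0,55,0]]]'
python3 - <<'E'
from h import *
plan(510.8,135.4,190,192.1)
for n in ("top","side"):
    im,d=arm.get_image(n); cv2.imwrite(f"pics/{n}4.png",im)
s=cv2.imread("pics/side4.png"); cv2.imwrite("pics/s4z.png",cv2.resize(s[155:255,235:365],None,fx=6,fy=6,interpolation=cv2.INTER_CUBIC))
im=cv2.imread("pics/top4.png"); big=cv2.resize(im[170:205,275:306],None,fx=6,fy=6,interpolation=cv2.INTER_CUBIC)
b=((big.min(2)>115)&(np.ptp(big.astype(int),axis=2)<60)).astype(np.uint8)
n,lab,st,ce=cv2.connectedComponentsWithStats(b)
L=np.radians(12.1); xa=np.array([np.cos(L),np.sin(L)]); ya=np.array([-np.sin(L),np.cos(L)])
pk=np.array([510.8,136.2])
for i in range(1,n):
    if 40<st[i,4]<900:
        uv=(ce[i]+.5)/6-.5+[275,170]
        w=ray("top",uv,42)[0,:2]-pk; print(st[i,4],"rel pocket x,y",(w@xa).round(1),(w@ya).round(1))
E
```

```text
clock: 5.92
position: [511.4, 135.4, 203.3]
ee_rot: [0.778, -0.628, 0.001, 0.001]
contact_force: [-1.2, 0.1, -0.9]
gripper_width: 53.7
shift [-0.2  0.6 13.3] spin 0.1 | at [511.4 135.4 203.3] psi 192.2 tilt [ 0.0005 -0.0031] F [-1.2  0.1 -0.9] w 53.7 t 5.925 j [ 0.57  0.46 -0.47  0.   -0.64 -0.36]
319 rel pocket x,y 39.5 -10.2
57 rel pocket x,y 32.1 -12.9
345 rel pocket x,y 16.8 -53.0
281 rel pocket x,y 16.8 -35.8
335 rel pocket x,y -0.4 -53.1
240 rel pocket x,y -0.1 -35.8
352 rel pocket x,y -17.2 -53.1
324 rel pocket x,y -17.4 -35.3
83 rel pocket x,y -29.7 -64.0
```

View pics/s4z.png

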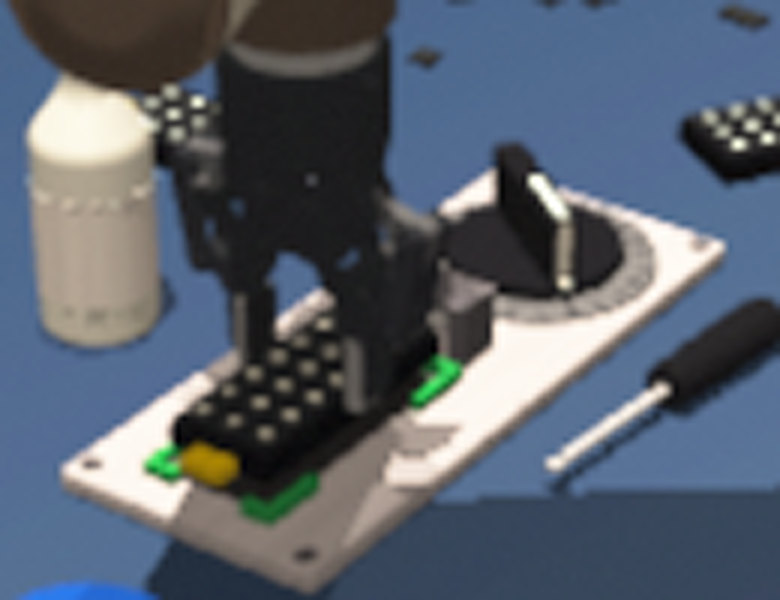

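```bash
python3 -m jog '[[[0,0.1,4,0],[0,0.1,8,0],[0,0.1,11,0],[0,0.1,13,0],[0,0.1,14,0]]]' && python3 -c "
from h import *
plan(510.8,135.4,190,192.1)"
```

```text
clock: 6.65
position: [511.7, 135.6, 190.3]
ee_rot: [0.778, -0.628, 0.002, -0.0]
contact_force: [0.5, -1.3, -0.8]
gripper_width: 53.5
shift [0.  1.  0.3] spin 0.1 | at [511.7 135.6 190.3] psi 192.2 tilt [ 0.0027 -0.0019] F [ 0.5 -1.3 -0.8] w 53.5 t 6.65 j [ 0.57  0.48 -0.48  0.01 -0.61 -0.36]
```

```bash
python3 -m jog '[[[0,0.5,0.5,0],[0,0.5,1,0],[0,0.5,1.5,0],[0,0.5,1.5,0],[0,0.5,1.5,0]]]'
python3 - <<'E'
from h import *
plan(510.8,135.4,190,192.1)
im,d=arm.get_image("side"); cv2.imwrite("pics/s5z.png",cv2.resize(im[155:255,235:365],None,fx=6,fy=6,interpolation=cv2.INTER_CUBIC))
E
```

```text
clock: 7.28
position: [511.3, 135.6, 189.6]
ee_rot: [0.778, -0.628, 0.002, -0.0]
contact_force: [-2.4, 0.2, 6.4]
gripper_width: 53.5
shift [ 0.1  0.5 -0.4] spin 0.1 | at [511.3 135.6 189.6] psi 192.2 tilt [ 0.0031 -0.0019] F [-2.4  0.2  6.4] w 53.5 t 7.275 j [ 0.57  0.48 -0.48  0.01 -0.6  -0.36]
```

View pics/s5z.png

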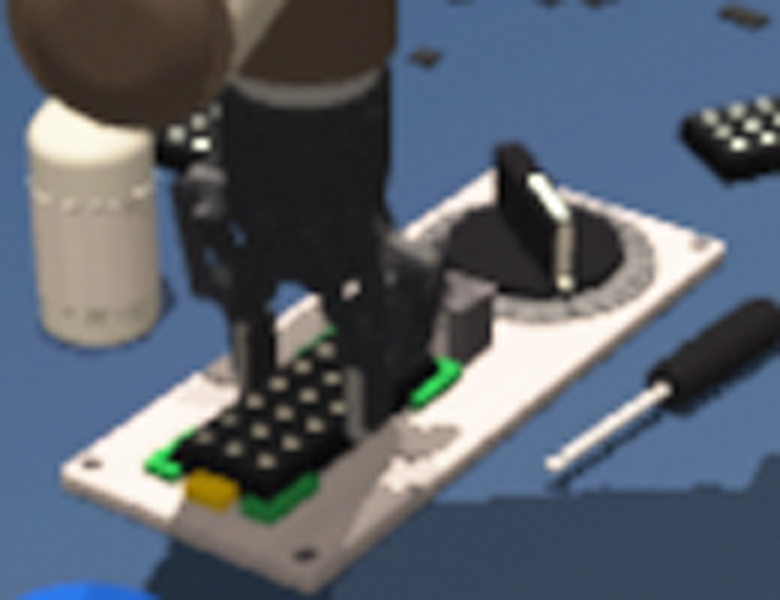

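```bash
python3 -m jog '[[[0,0,-0.5,0],[0,0,-0.5,0],[0,0,-0.5,0],[0,0,-0.5,0],[0,0,-0.5,0]]]' 80 && python3 -m jog '[[[0,0,-10,0],[0,0,-40,0],[0,0,-90,0],[0,0,-110,0],[0,0,-110,0]]]' && python3 -c "
from h import *
plan(549.6,-44.5,300,249)"
```

```text
clock: 7.95
position: [511.3, 135.6, 190.1]
ee_rot: [0.778, -0.628, 0.002, -0.0]
contact_force: [0.1, -0.1, -0.3]
gripper_width: 79.6
clock: 8.57
position: [511.2, 135.9, 302.5]
ee_rot: [0.779, -0.628, 0.003, -0.003]
contact_force: [-0.9, 0.2, -1.1]
gripper_width: 80.1
shift [184.5   0.8   2.6] spin -56.7 | at [511.2 135.9 302.5] psi 192.3 tilt [0.0076 0.0008] F [-0.9  0.2 -1.1] w 80.1 t 8.575 j [ 0.57  0.32 -0.37  0.   -0.87 -0.36]
```

```bash
python3 -m jog '[[[60,5,-10,-10],[120,10,-20,-20],[180,15,-20,-30],[240,20,-20,-40],[300,25,-20,-50]]]' 60
python3 - <<'E'
from h import *
plan(549.6,-44.5,300,249)
for n in ("top","side"):
    im,d=arm.get_image(n); cv2.imwrite(f"pics/{n}6.png",im); np.save(f"{n}6.npy",d)
im=cv2.imread("pics/top6.png"); cv2.imwrite("pics/t6z.png",cv2.resize(im[135:235,230:390],None,fx=5,fy=5,interpolation=cv2.INTER_CUBIC))
im=cv2.imread("pics/side6.png"); cv2.imwrite("pics/s6z.png",cv2.resize(im[155:255,235:365],None,fx=6,fy=6,interpolation=cv2.INTER_CUBIC))
E
```

```text
clock: 9.2
position: [547.8, -144.3, 321.3]
ee_rot: [0.967, -0.255, 0.002, -0.001]
contact_force: [0.6, 0.6, 0.3]
gripper_width: 60.1
shift [-47.8 -87.6  21.4] spin -8.6 | at [ 547.8 -144.3  321.3] psi 240.4 tilt [0.0054 0.0011] F [0.6 0.6 0.3] w 60.1 t 9.2 j [ 0.03  0.36 -0.26 -0.   -0.95  1.03]
```

View pics/t6z.png

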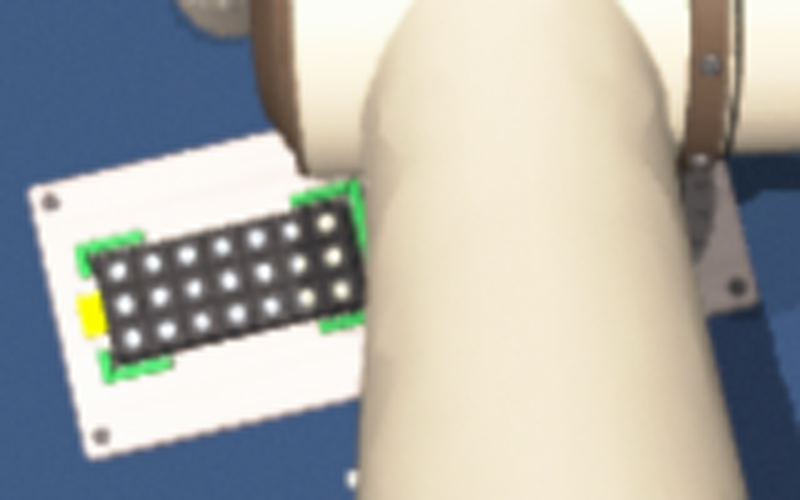

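View pics/s6z.png

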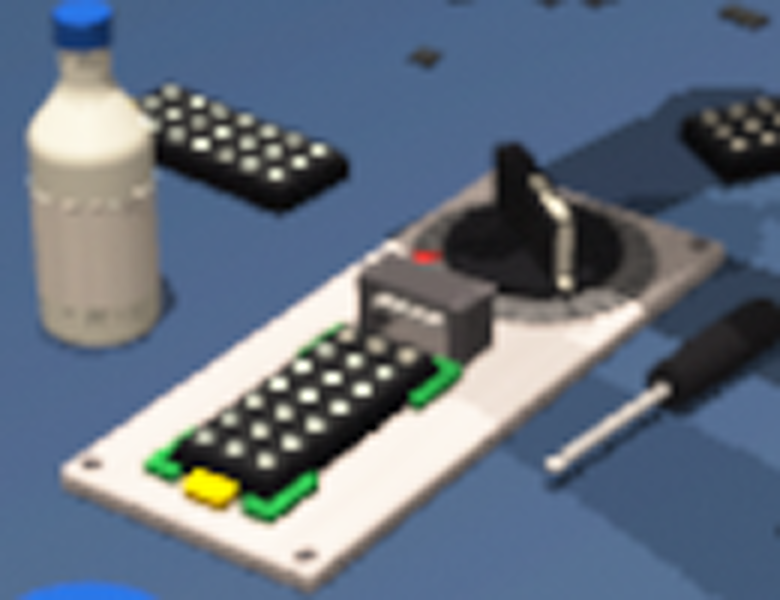

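```bash
cat > dial.py <<'E'
from h import *
AX=np.array([549.6,-44.5])
def stripe(n,fn,thr=150):
    im=cv2.imread(fn); c=proj(n,[*AX,57.]) [0]
    S=6; x0,y0=(c-20).astype(int); big=cv2.resize(im[y0:y0+40,x0:x0+40],None,fx=S,fy=S,interpolation=cv2.INTER_CUBIC)
    v,u=np.mgrid[:big.shape[0],:big.shape[1]]; uv=np.c_[u.ravel(),v.ravel()]; uv=(uv+.5)/S-.5+[x0,y0]
    W=ray(n,uv,57)[:,:2]-AX; r=np.linalg.norm(W,axis=1).reshape(u.shape)
    m=(big.min(2)>thr)&(r<38)
    l,k=ndimage.label(m); s=ndimage.sum(m,l,range(1,k+1)); q=(l==1+np.argmax(s)).ravel()
    P_=W[q]; mu=P_.mean(0); v=np.linalg.svd(P_-mu,full_matrices=False)[2][0]; v*=np.sign(v@mu)
    off=mu-(mu@v)*v
    print(n,"stripe px",q.sum(),"mean",mu.round(1),"axis ang",round(ang(v)%360,1),"ang of mean",round(ang(mu)%360,1),"line offset from AX",off.round(1))
    return ang(v)
E
python3 - <<'E'
from dial import *
stripe("top","pics/top0.png"); stripe("top","pics/top3.png"); stripe("side","pics/side0.png")
im=cv2.imread("pics/top6.png"); big=cv2.resize(im[170:210,245:302],None,fx=6,fy=6,interpolation=cv2.INTER_CUBIC)
b=((big.min(2)>120)&(np.ptp(big.astype(int),axis=2)<70)).astype(np.uint8)
n,lab,st,ce=cv2.connectedComponentsWithStats(b); ok=[i for i in range(1,n) if 100<st[i,4]<900]
D=(ce[ok]+.5)/6-.5+[245,170]; W=ray("top",D,28)[:,:2]; c=W.mean(0); k=np.linalg.norm(W-c,axis=1)<58; W=W[k]
L=np.radians(12.1); xa=np.array([np.cos(L),np.sin(L)]); ya=np.array([-np.sin(L),np.cos(L)])
print(len(W),cv2.minAreaRect(W.astype(np.float32)),"rel",(W.mean(0)-[510.8,136.2])@np.c_[xa,ya])
X=dep("top",np.load("top6.npy"))
for uv in D[k][[0,5,10,15,-1]]: 
    a,bb=uv.round().astype(int); print(X[bb-1:bb+2,a-1:a+2,2].mean().round(1),end=" ")
E
```

```text
top stripe px 2297 mean [-16.5   8. ] axis ang 155.5 ang of mean 154.3 line offset from AX [0.2 0.3]
top stripe px 2103 mean [-16.7   8. ] axis ang 155.5 ang of mean 154.4 line offset from AX [0.1 0.3]
side stripe px 1077 mean [-19.3   5.9] axis ang 173.9 ang of mean 162.9 line offset from AX [0.4 3.8]
19 ((510.7720947265625, 136.2296600341797), (34.45592498779297, 105.0461196899414), 12.120360374450684) rel [-0.03279615  5.58048003]
30.2 29.5 29.8 29.9 29.7
```

```bash
python3 -m jog '[[[-20,-35,5,-5.1],[-40,-75,10,-5.1],[-47.8,-87.6,20,-5.1],[-47.8,-87.6,35,-5.1],[-47.8,-87.6,40,-5.1]]]' 50 && python3 -c "
from h import *
plan(549.6,-44.5,202,245.5)"
```

```text
clock: 9.93
position: [550.0, -47.6, 279.0]
ee_rot: [0.976, -0.217, 0.001, -0.0]
contact_force: [-0.1, -0.2, 0.2]
gripper_width: 49.8
shift [-1.8 -2.6 77. ] spin -0.6 | at [550.  -47.6 279. ] psi 244.9 tilt [ 0.0013 -0.0001] F [-0.1 -0.2  0.2] w 49.8 t 9.925 j [ 0.21  0.39 -0.34  0.   -0.84  0.93]
```

```bash
python3 -m jog '[[[-1.8,-2.6,20,-0.6],[-1.8,-2.6,45,-0.6],[-1.8,-2.6,65,-0.6],[-1.8,-2.6,75,-0.6],[-1.8,-2.6,77,-0.6]]]' 50 && python3 -c "
from h import *
plan(549.6,-44.5,202,245.5)"
```

```text
clock: 10.55
position: [549.6, -45.2, 201.4]
ee_rot: [0.977, -0.212, 0.0, 0.0]
contact_force: [-0.2, -0.4, 0.1]
gripper_width: 50.2
shift [-0.2 -0.6 -0.6] spin -0.0 | at [549.6 -45.2 201.4] psi 245.5 tilt [ 0.0002 -0.0005] F [-0.2 -0.4  0.1] w 50.2 t 10.55 j [ 0.21  0.49 -0.41  0.   -0.66  0.93]
```

Close on the bar.

```bash
python3 -m jog '[[[-0.2,-0.6,0,0],[-0.2,-0.6,0,0],[-0.2,-0.6,0,0],[-0.2,-0.6,0,0],[-0.2,-0.6,0,0]]]' 5
python3 - <<'E'
from h import *
plan(549.6,-44.5,202,245.5)
im,d=arm.get_image("side"); cv2.imwrite("pics/s7z.png",cv2.resize(im[135:245,245:375],None,fx=5,fy=5,interpolation=cv2.INTER_CUBIC))
E
```

```text
clock: 11.18
position: [550.3, -43.6, 202.5]
ee_rot: [0.977, -0.212, 0.002, -0.001]
contact_force: [0.1, 5.2, 1.7]
gripper_width: 15.0
shift [-0.3  1.2  0.5] spin 0.0 | at [550.3 -43.6 202.5] psi 245.5 tilt [0.0036 0.0008] F [0.1 5.2 1.7] w 15.0 t 11.175 j [ 0.21  0.49 -0.41 -0.   -0.66  0.93]
```

View pics/s7z.png

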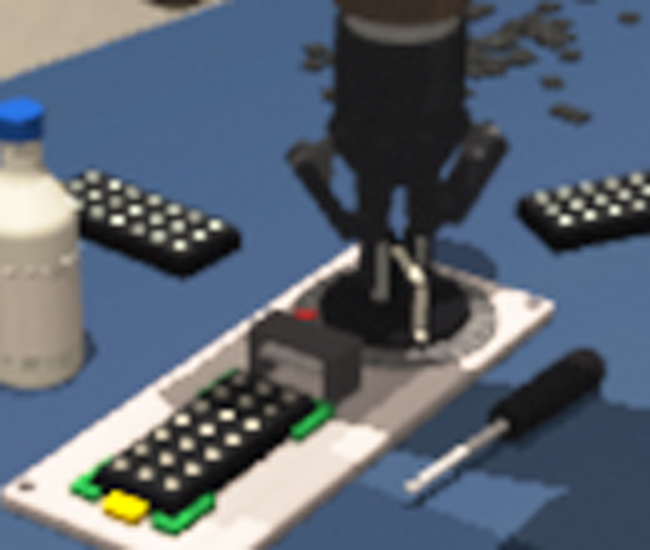

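```bash
python3 -m jog '[[[0,0,0,6],[0,0,0,14],[0,0,0,22],[0,0,0,30],[0,0,0,38]]]' && python3 -c "
from h import *
plan(550,-44,202,139.7)"
```

```text
clock: 11.85
position: [550.2, -43.6, 202.5]
ee_rot: [0.854, -0.52, 0.001, -0.001]
contact_force: [1.4, 1.2, -2.3]
gripper_width: 15.2
shift [0.3 0.3 0.5] spin 67.6 | at [550.2 -43.6 202.5] psi 207.3 tilt [0.003  0.0004] F [ 1.4  1.2 -2.3] w 15.2 t 11.85 j [ 0.21  0.49 -0.41  0.   -0.66  0.26]
```

```bash
python3 -m jog '[[[0,0,0,8],[0,0,0,16],[0,0,0,24],[0,0,0,32],[0,0,0,40]]]' && python3 -c "
from h import *
plan(550,-44,202,139.7)"
```

```text
clock: 12.48
position: [549.9, -43.6, 202.5]
ee_rot: [-0.623, 0.782, -0.001, 0.001]
contact_force: [0.6, 0.3, -2.2]
gripper_width: 15.1
shift [ 0.4 -0.2  0.5] spin 27.4 | at [549.9 -43.6 202.5] psi 167.1 tilt [0.0021 0.0002] F [ 0.6  0.3 -2.2] w 15.1 t 12.475 j [ 0.21  0.49 -0.41  0.   -0.66 -0.44]
```

```bash
python3 -m jog '[[[0,0,0,8],[0,0,0,16],[0,0,0,23],[0,0,0,26.5],[0,0,0,26.5]]]'
python3 - <<'E'
from dial import *
plan(550,-44,202,139.7)
for n in ("top","side"):
    im,d=arm.get_image(n); cv2.imwrite(f"pics/{n}8.png",im)
im=cv2.imread("pics/side8.png"); cv2.imwrite("pics/s8z.png",cv2.resize(im[155:235,265:375],None,fx=6,fy=6,interpolation=cv2.INTER_CUBIC))
E
```

```text
clock: 13.1
position: [549.8, -43.5, 202.5]
ee_rot: [-0.427, 0.904, -0.0, 0.001]
contact_force: [1.1, 1.7, -2.7]
gripper_width: 15.3
shift [ 0.3 -0.5  0.5] spin 0.9 | at [549.8 -43.5 202.5] psi 140.6 tilt [0.0018 0.0003] F [ 1.1  1.7 -2.7] w 15.3 t 13.1 j [ 0.22  0.49 -0.41  0.   -0.66 -0.9 ]
```

View pics/s8z.png

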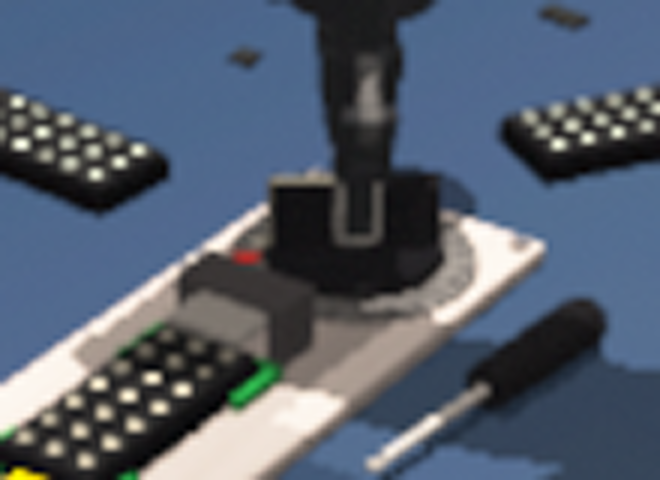

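View pics/top8.png

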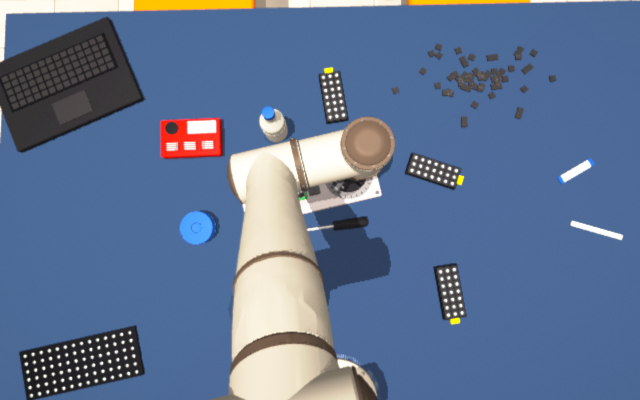

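```bash
python3 -m jog '[[[0,0,0,0.5],[0,0,0,1],[0,0,0,1.2],[0,0,0,1.2],[0,0,0,1.2]]]' && python3 -m jog '[[[0,0,0,0],[0,0,0,0],[0,0,0,0],[0,0,0,0],[0,0,0,0]]]' 50 && python3 -m jog '[[[0,0,-20,0],[0,0,-60,0],[0,0,-110,0],[0,0,-120,0],[0,0,-120,0]]]' && python3 -c "
from h import *
plan(400,-330,330,200)"
```

```text
clock: 13.82
position: [549.8, -43.5, 202.5]
ee_rot: [-0.418, 0.909, -0.0, 0.001]
contact_force: [0.5, 1.4, -1.1]
gripper_width: 15.3
clock: 14.45
position: [549.8, -43.5, 202.5]
ee_rot: [-0.418, 0.909, -0.0, 0.001]
contact_force: [-0.7, -0.4, 0.7]
gripper_width: 50.1
clock: 15.08
position: [549.3, -43.6, 322.9]
ee_rot: [-0.418, 0.909, -0.0, 0.002]
contact_force: [0.1, -0.1, -1.4]
gripper_width: 49.6
shift [314.6 -73.2  -7.8] spin -60.6 | at [549.3 -43.6 322.9] psi 139.4 tilt [0.003 0.001] F [ 0.1 -0.1 -1.4] w 49.6 t 15.075 j [ 0.21  0.33 -0.29 -0.   -0.94 -0.92]
```

```bash
python3 -m jog '[[[50,-12,-3,0],[110,-26,-5,0],[170,-40,-8,0],[230,-54,-8,0],[300,-70,-8,0]]]'
python3 - <<'E'
from dial import *
plan(400,-330,330,200)
for n in ("top","side"):
    im,d=arm.get_image(n); cv2.imwrite(f"pics/{n}9.png",im)
im=cv2.imread("pics/side9.png"); cv2.imwrite("pics/s9z.png",cv2.resize(im[155:255,235:365],None,fx=6,fy=6,interpolation=cv2.INTER_CUBIC))
im=cv2.imread("pics/top9.png"); cv2.imwrite("pics/t9z.png",cv2.resize(im[135:235,230:390],None,fx=5,fy=5,interpolation=cv2.INTER_CUBIC))
stripe("top","pics/top9.png")
E
```

```text
clock: 15.7
position: [410.0, -309.9, 328.3]
ee_rot: [-0.418, 0.909, 0.001, 0.0]
contact_force: [1.0, 1.0, -0.0]
gripper_width: 50.2
shift [21.8 -5.5 -1.7] spin -60.6 | at [ 410.  -309.9  328.3] psi 139.4 tilt [-0.0002  0.0025] F [ 1.  1. -0.] w 50.2 t 15.7 j [-0.33  0.27 -0.37 -0.   -0.93 -0.38]
top stripe px 1949 mean [12.8 14.1] axis ang 49.5 ang of mean 47.9 line offset from AX [ 0.4 -0.3]
```

View pics/t9z.png

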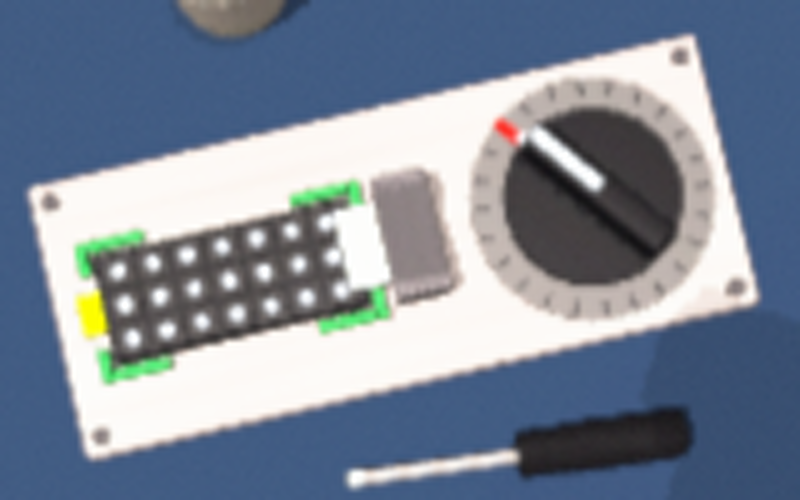

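View pics/s9z.png

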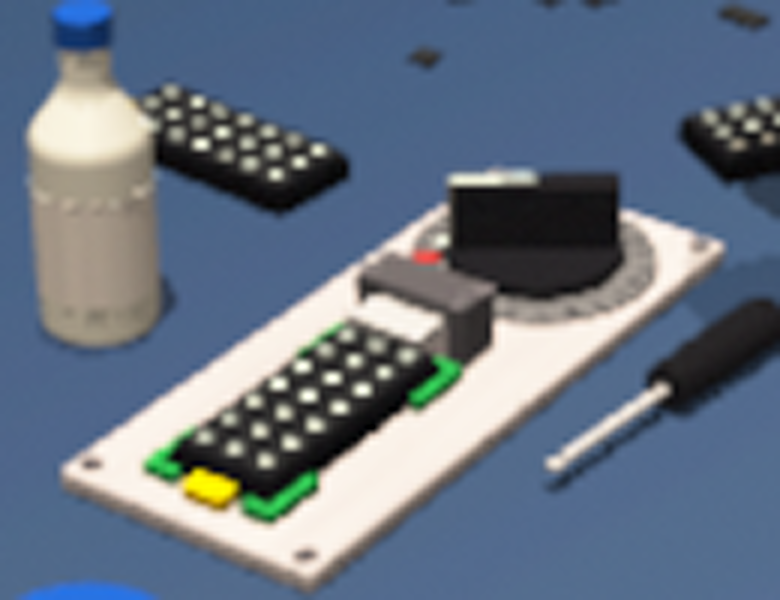

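Pointer at 49.5° against the mark's 49.7°. The keypad is seated with its tab in the gap, and the tongue lies over its end. The bystanders are unmoved in the image.

```bash
python3 -c "
from bench import arm
print(arm.job_done())"
```

```text
the job is handed in; nothing more can be done
None
```

The keypad farthest to the robot's right is in the green pocket, and I turned the clamp dial clockwise until its pointer met the red mark. I then handed the job in at about 16 s on the robot's clock, with the arm clear of everything.

- **Keypad:** After release it measured within about 0.1 mm of the pocket centre, at 12.1°, the same angle as the jig. It had touched the floor with about 6 N before I let go. The yellow tab is in the end-wall gap.
- **Dial:** I turned it about 106°. The pointer measured 49.5° and the red mark 49.7°, so it is about 0.2° past the mark, within measuring error. The tongue now reaches over the keypad's end.
- **Bystanders:** The bottle and screwdriver look unmoved in the final pictures. The spool and bit case looked in place in the last full top view, before I released the dial.

**Readings that disagreed:**
- The camera depth read the keypad's top about 1.5–2 mm high (29.8 mm against 28 mm). It had the same kind of offset on the table earlier.
- The gripper showed about 53.5 mm on the 56 mm wide keypad.
- In the side view the initial pointer angle came out at 163–174°, against 155.5° in the top view. I took that as a poor stripe fit from the side and used the top view, which the final picture bore out.

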